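# Shut the balance's draft shield and tare it

### The job

A flask stands on the laboratory balance ready for taring, but the glass draft shield has been left open. With your fingertips gently push the top pane and the right-hand side pane (right as seen from the keys) fully shut by their blue handles, then, with the shield closed, press the wide green tare key and let it go. Press no other key, and leave the flask on the pan and everything round the balance where it stands.

Things in the scene. Friction and masses are not known exactly. Their poses are not given: they have to be found in the camera images.
- balance: White balance fixed to the bench, 216 mm wide (y); lengths here in mm. Origin: on the bench under the middle of the pan (pan top 78 high). +x points to its back, so panes shut towards -x; +y to its user's left; z up. Sloping console with keys at x -200 to -84; glass chamber x -88 to 84, front pane fixed; rear housing x 85 to 185, 242 high. Highest fixed parts: rails beside the top pane, 251.5.
- top_slide (a joint): Top glass pane (168 x 150 mm, upper face 251.5 mm above the bench). The pane slides along the balance's x axis; 0 = fully shut, grows to 0.115 m as the pane slides back (+x); about 1.5 N moves it, it stays where it is left and stops hard at 0.
- right_door (a joint): Right-hand (-y) glass side pane, its outer face at balance y = -102 mm, upright, 71 to 237 mm above the bench. The pane slides along the balance's x axis; 0 = fully shut, grows to 0.115 m as the pane slides back (+x); about 1.5 N moves it, it stays where it is left and stops hard at 0.
- left_door (a joint): Left-hand (+y) glass side pane, a mirror image of the right one; already shut at the start and to stay shut. The pane slides along the balance's x axis; 0 = fully shut, grows to 0.115 m as the pane slides back (+x); about 1.5 N moves it, it stays where it is left and stops hard at 0.
- top_handle (a point): Centre of the blue handle bar standing on the top pane near its front edge: 10 mm thick (x) x 70 mm wide (y) x 26 mm high, so it reaches 13 mm above and below this point (251.5 to 277.5 mm above the bench). Moves with the pane. Behind it (+x) is only the flat pane, and the rear housing 9 mm lower.
- right_handle (a point): Centre of the blue finger tab on the right pane near its front edge: 10 mm thick (x) x 30 mm (y, sticking out from balance y = -102 to -132 mm) x 66 mm tall (167 to 233 mm above the bench). Moves with the pane. There is free space behind it (+x), beside the pane.
- left_handle (a point): Centre of the same tab on the left pane (balance y = +102 to +132 mm).
- tare_key (a joint): Wide green tare key, middle of the row of keys at the front of the console. 0 = up, 0.004 m = fully down; sprung: begins to move at 1.3 N, fully down at 4 N; springs back.
- tare_key_top (a point): Centre of the tare key's top face, 18 mm (x) x 46 mm (y), 7 mm proud of the console face, about 65 mm above the bench; the face slopes 8 degrees down towards the front. The upright front pane of the chamber, up to 251.5 mm high with its rails, stands about 86 mm behind it.
- power_key (a joint): Small round red key (14 mm dia) 70 mm to the left of the tare key: not to be pressed. 0 = up, 0.004 m = down.
- print_key (a joint): Small round grey key (14 mm dia) 70 mm to the right of the tare key: not to be pressed. 0 = up, 0.004 m = down.
- flask: Conical glass flask, 64 mm dia at the foot x 94 mm high, standing loose on the pan inside the chamber. Origin: centre of its underside; z up.
- jar: amber glass jar with black cap, 56 mm dia x 85 mm high, loose on the bench. Origin: centre of its underside. To be left alone.
- wash_bottle: white wash bottle with red cap and bent spout, 60 mm dia x 190 mm high, loose on the bench. Origin: centre of its underside. To be left alone.
- round_flask: round-bottomed glass flask sitting in a cork ring, 92 mm dia x 136 mm high, loose on the bench. Origin: centre of its underside. To be left alone.
- beaker: glass beaker, 68 mm dia x 90 mm high, loose on the bench. Origin: centre of its underside. To be left alone.
- boats: white plastic weighing boat (open tray), 85 x 85 x 22 mm high, loose on the bench. Origin: centre of its underside. To be left alone.
- spatula: narrow steel laboratory spatula lying flat, about 190 mm long, 14 mm wide, 5 mm thick, loose on the bench. Origin: under its middle, x along it. To be left alone.
Not all that is in view belongs to the job. Leave any purple look-alike of the flask alone.

How it is judged:
By the outcome, as a careful person would: the job done as asked, in the order asked, and still so for the second after the job is handed in, with the robot touching nothing.
It also fails if it takes over 64 s, if anything falls off the work surface, if the arm or the gripper's body presses on something with over 40 N, if the wrist force passes 120 N, or if a joint passes its speed limit or range.

### The arm

A 6-joint arm with a two-finger parallel gripper is mounted at the origin on the work surface. World frame = base frame: x ahead of the robot, y to its left, z up, the work surface at z = 0. Lengths are in mm, angles in rad, forces in N, time in s.
With the tool pointing down it reaches from about 400 to 925 mm from the base axis. Payload 12.5 kg.
Tool frame: the origin (TCP) lies between the finger pads; the fingertips stand env.tip_extent ahead of it and the grasp point (between the pads) lies 11 mm behind it (env.tip_extent is the distance from the TCP to the fingertips, in mm); z points along the fingers, y is the line along which they close (so a half turn about z gives the same grasp; the last joint's range is limited). The gripper opens to 95 mm and grips with 3 to 60 N. Pads are 20 mm wide; open, the fingers measure 119 mm over their backs; the gripper's body (75 mm by 180 mm) begins 59 mm behind the grasp point.
Start: joints at [1.102, 0.491, 1.559, -0, 1.092, -0.106], TCP at [221.793, 584.341, 222.661] pointing down, gripper open.
Joint ranges: [-3.1, 3.1], [-0.84, 2.19], [0.05, 2.79], [-1.13, 4.28], [0.06, 2.93], [-2.69, 2.69]. Speed limits (rad/s): [2.22, 2.22, 2.79, 3.14, 3.14, 3.14].

### API

Orientations are given as [roll, pitch, yaw] about the fixed x, y, z axes, in that order (R = Rz(yaw) Ry(pitch) Rx(roll)).
In Python, from cell import env gives the robot as it stands.
- The arm moves only by the tool carry_out, never from a script. Its argument "motion" is a list of rows, each a list of 5 numbers: the shift along the tool's x, y, z in mm, then the turn about the tool's z in degrees, then the closure, from 0 (fully open) to 1 (shut). A call has 1 to 12 rows; each row shifts and turns the commanded pose from where the row before left it, along the tool's axes as they then stand; what a row does not reach is not made up. A row lasts 1/10 s, in which the tool goes at most 50 mm and 8.59 degrees, less where a joint would pass 70% of its speed; a pose out of reach is approached as far as the arm can. A call with a gripper value outside its range is refused whole. The fingers move at their own pace and stop on an object; the grip force is fixed at half the most. Time passes only in rows, so rows that do not move let the fingers close. It gives the time, the measured TCP pose, the force, the opening and the grip force at its end, in the units of the state.
- env.state(): the state, without advancing time (a new reading comes with each control period).
- env.read_camera(name): name is "scene" or "top"; returns a dict with "color" (480x640x3 uint8, red, green, blue), "K" (3x3 intrinsics, pixels), "R" (3x3) and "t" (3): a world point X has camera coordinates R X + t. Camera axes: x right, y down, z forward; pixel columns grow to the right and rows downward; lengths in mm; the calibration is good to about 2 mm. A picture is of the moment at which its call begins. There is no depth.
- env.job_done(): hands the job in; it is judged then, once.
The state is a dict: "t": time; "joints": joint angles; "qvel": joint speeds; "tau": joint torques, N m; "eef_pos": TCP position; "tcp_rot": TCP orientation; "ft_force": force on the tool from outside, world axes, zero at the start; "moment": the same for the moment, N m; "opening": opening from 0.0 (shut) to 1.0 (fully open); "grip_force": force on a finger pad.
Only numpy, scipy, OpenCV 4.12 (cv2) and the standard library are available. Lean on these libraries where they do the work, as an engineer would, in place of code of your own. Each camera call takes 0.05 s, during which the arm holds its last target. There are 200 camera calls.

## Working session

There is one attempt and no reset: what is moved stays moved. The work goes in short steps, Python scripts to look and compute and a tool call to move; the robot and the scene stay as the last step left them, time stands still between calls to the robot, and variables do not carry over. Pictures are saved under pics/ and viewed, at most 10 in all, crops included, and the job is handed in when it is done.

Besides the shell and the picture viewer there is one more tool, called after ">>>" in YAML: its name, and indented under it one key for each argument. carry_out: Moves the arm, as the interface text tells. Its arguments: {"type":"object","properties":{"motion":{"type":"array"}},"required":["motion"]}

```bash
mkdir -p pics; python3 - <<'E'
from cell import env
import cv2,numpy as np
for n in("scene","top"):
    c=env.read_camera(n);cv2.imwrite(f"pics/{n}0.png",c["color"][:,:,::-1]);np.savez(n+".npz",**c)
s=env.state();print(s["eef_pos"],s["tcp_rot"],s["t"],env.tip_extent,s["ft_force"])
E
```

```text
[221.70792802 584.12548599 222.11191355] [-3.14055674e+00 -8.79591404e-05  2.77878366e+00] 0.1 8.0 [-0.45402622  0.32674061 -0.93296665]
```

View pics/scene0.png

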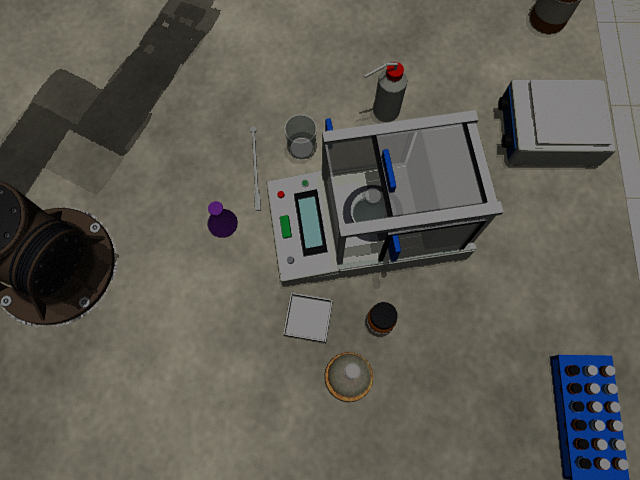

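View pics/top0.png

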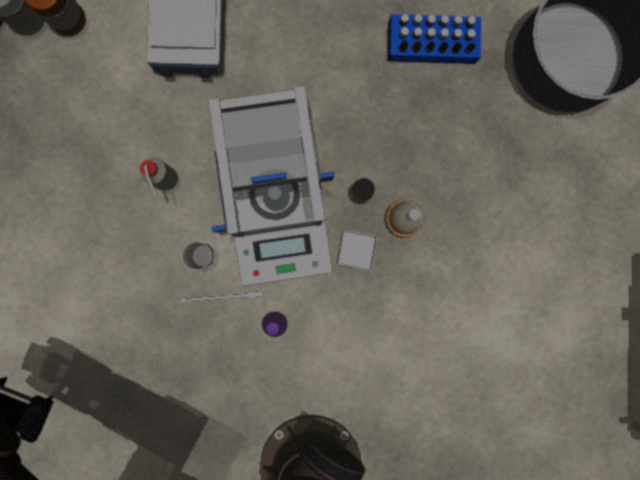

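The balance is ahead of the base, yawed slightly: keys at the scene view's left (tare key ~(286,227)), top handle ~(389,170), right tab ~(395,246). I'll enlarge both views for exact corners.

```bash
python3 - <<'E'
import cv2
a=cv2.imread("pics/scene0.png")[100:300,250:510];cv2.imwrite("pics/s1.png",cv2.resize(a,None,fx=3,fy=3,interpolation=2))
a=cv2.imread("pics/top0.png")[80:290,200:380];cv2.imwrite("pics/t1.png",cv2.resize(a,(504,588),interpolation=2))
E
```

```text
(no output)
```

View pics/s1.png

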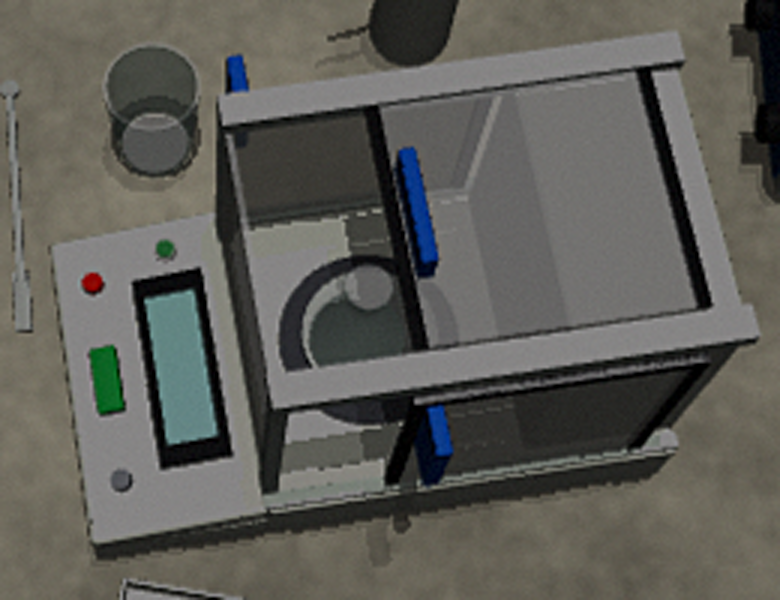

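View pics/t1.png

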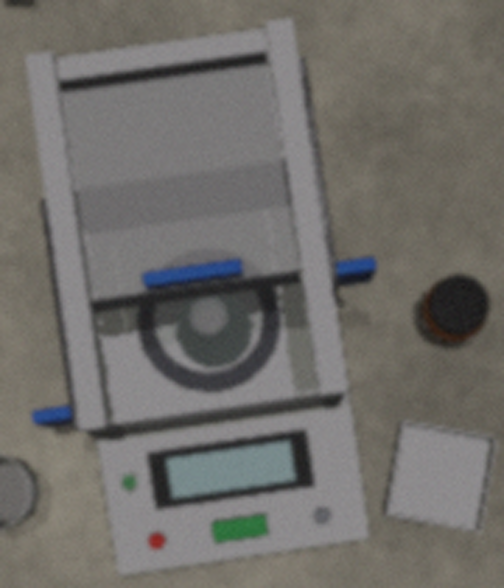

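```bash
cat >fit.py <<'E'
import numpy as np
from scipy.optimize import least_squares
C={n:np.load(n+".npz") for n in("scene","top")}
S=lambda u,v:(250+u/3,100+v/3)
T=lambda u,v:(200+u/2.8,80+v/2.8)
def proj(n,X):
    c=C[n];p=c["K"]@(c["R"]@X+c["t"]);return p[:2]/p[2]
# x index: 0 key,1 top,2 right,3 left
O=[("scene",0,0,65,S(107,380)),("scene",0,70,63,S(92,283)),("scene",0,-70,63,S(121,480)),
("top",0,0,65,T(240,528)),("top",0,70,63,T(157,541)),("top",0,-70,63,T(322,515)),
("top",1,35,277.5,T(145,278)),("top",1,-35,277.5,T(241,267)),("scene",1,35,277.5,S(407,149)),("scene",1,-35,277.5,S(428,264)),
("top",2,-132,233,T(375,265)),("top",3,132,233,T(34,417))]
def W(q,x,y,z):
    c,s=np.cos(q[2]),np.sin(q[2]);return np.array([q[0]+c*x-s*y,q[1]+s*x+c*y,z])
def xs(q):return [-174,*q[3:6]]
f=lambda q:np.concatenate([proj(n,W(q,xs(q)[i],y,z))-uv for n,i,y,z,uv in O])
r=least_squares(f,[650,50,0.1,30,30,-70],loss="soft_l1",x_scale=[10,10,.1,10,10,10])
q=r.x
if __name__=="__main__":
    print(q.round(3));print(f(q).reshape(-1,2).round(1).tolist())
    for nm,X in(("tare",(-174,0,65)),("top",(q[3],0,264.5)),("right",(q[4],-117,200)),("rail front L",(-88,100,251.5)),("rail front R",(-88,-100,251.5)),("origin",(0,0,0)),("consoleL",(-200,108,0)),("right tab top",(q[4],-132,233))):
        w=W(q,*X);print(nm,w.round(1),[(((proj(n,w)-o)*k).round(0).tolist()) for n,o,k in(("scene",(250,100),3),("top",(200,80),2.8))])
E
python3 fit.py
```

```text
[ 6.4982e+02  9.8810e+01  1.6600e-01  1.0141e+01  2.8570e+00 -7.1436e+01]
[[-0.6, -0.5], [-0.1, -0.0], [-0.4, 0.0], [0.1, -0.5], [0.1, -0.8], [0.5, -0.2], [-0.4, 0.1], [0.8, -1.0], [-0.9, -0.3], [0.1, -0.3], [1.1, -0.1], [-0.5, 0.1]]
tare [478.2  70.1  65. ] [[105.0, 379.0], [240.0, 527.0]]
top [659.8 100.5 264.5] [[414.0, 215.0], [195.0, 274.0]]
right [672.  -16.1 200. ] [[426.0, 449.0], [356.0, 274.0]]
rail front L [546.5 182.9 251.5] [[212.0, 91.0], [76.0, 432.0]]
rail front R [579.6 -14.4 251.5] [[268.0, 416.0], [354.0, 392.0]]
origin [649.8  98.8   0. ] [[356.0, 374.0], [214.0, 329.0]]
consoleL [434.7 172.3   0. ] [[54.0, 273.0], [124.0, 573.0]]
right tab top [674.4 -30.9 233. ] [[439.0, 457.0], [378.0, 265.0]]
```

The fit is good to about 1 px (2 mm): balance at (650, 99), yaw 0.166, top handle at balance x≈10, right tab at ≈3, and the shut position at ≈-71, as shown by the left tab. The sizes are consistent. I'll close the fingers, raise and align the tool.

>>> carry_out:
  motion:
    - [0,0,-22,-7.6,1]
    - [0,0,-22,-7.6,1]
    - [0,0,-22,-7.6,1]
    - [0,0,-22,-7.6,1]
    - [-20,-29,0,0,1]
    - [-27,-39,0,0,1]
    - [-27,-39,0,0,1]
    - [-27,-39,0,0,1]
    - [-27,-39,0,0,1]
    - [-27,-39,0,0,1]
    - [-27,-39,0,0,1]
    - [0,0,0,0,1]

```text
t: 1.3
eef_pos: [448.3, 351.9, 310.2]
tcp_rot: [-3.141, -0.0, -2.979]
ft_force: [0.7, 0.1, 0.2]
opening: 0.05
grip_force: 0.0
```

```bash
cat >where.py <<'E'
from cell import env
from fit import q
import numpy as np
s=env.state();d=np.array(s["eef_pos"])[:2]-q[:2];c,n=np.cos(q[2]),np.sin(q[2])
print("balance xy",(c*d[0]+n*d[1]).round(1),(-n*d[0]+c*d[1]).round(1),"tip z",round(s["eef_pos"][2]-8,1),"yaw err deg",np.degrees(s["tcp_rot"][2]-q[2])%360-180,s["t"],s["ft_force"].round(1),s["opening"],np.round(s["joints"],2))
E
python3 where.py
```

```text
balance xy -157.0 282.9 tip z 302.2 yaw err deg -0.16847545113338924 1.3 [0.7 0.1 0.2] 0.05047670115577041 [ 0.55  0.33  1.57 -0.    1.23 -1.18]
```

>>> carry_out:
  motion:
    - [-25,-36,0,0,1]
    - [-25,-36,0,0,1]
    - [-25,-36,0,0,1]
    - [-25,-36,0,0,1]
    - [-25,-36,0,0,1]
    - [-25,-36,0,0,1]
    - [-25,-36,0,0,1]
    - [-24,-31,0,0,1]
    - [0,0,0,0,1]
    - [0,0,0,0,1]

```text
t: 2.3
eef_pos: [688.6, 109.6, 309.6]
tcp_rot: [3.141, -0.002, -2.975]
ft_force: [0.4, 0.5, 0.1]
opening: 0.003
grip_force: 0.0
```

```bash
python3 where.py
```

```text
balance xy 40.0 4.2 tip z 301.6 yaw err deg 0.048169767670543706 2.3 [0.4 0.5 0.1] 0.0028769655167486773 [ 0.06  0.54  1.24  0.    1.37 -1.67]
```

>>> carry_out:
  motion:
    - [0,-4,12,0,1]
    - [0,0,12,0,1]
    - [0,0,10,0,1]
    - [0,0,8,0,1]
    - [0,0,0,0,1]
    - [6,0,0,0,1]
    - [5,0,0,0,1]
    - [4,0,0,0,1]
    - [4,0,0,0,1]
    - [4,0,0,0,1]
    - [4,0,0,0,1]

```text
t: 3.4
eef_pos: [662.5, 101.1, 269.0]
tcp_rot: [-3.142, 0.001, -2.974]
ft_force: [2.0, 0.5, 1.2]
opening: 0.004
grip_force: 0.9
```

```bash
python3 where.py
```

```text
balance xy 12.9 0.2 tip z 261.0 yaw err deg 0.10131648344815858 3.4 [2.  0.5 1.2] 0.004426101870376363 [ 0.05  0.52  1.38  0.    1.24 -1.69]
```

>>> carry_out:
  motion:
    - [5,0,0,0,1]
    - [5,0,0,0,1]
    - [5,0,0,0,1]
    - [5,0,0,0,1]
    - [5,0,0,0,1]
    - [5,0,0,0,1]
    - [5,0,0,0,1]
    - [5,0,0,0,1]
    - [5,0,0,0,1]
    - [5,0,0,0,1]
    - [4,0,0,0,1]
    - [2,0,0,0,1]

```text
t: 4.6
eef_pos: [607.0, 91.7, 268.6]
tcp_rot: [3.142, -0.0, -2.974]
ft_force: [1.6, -0.2, -0.1]
opening: 0.007
grip_force: 0.8
```

>>> carry_out:
  motion:
    - [2,0,0,0,1]
    - [2,0,0,0,1]
    - [2,0,0,0,1]
    - [1,0,0,0,1]
    - [1,0,0,0,1]

```text
t: 5.1
eef_pos: [600.1, 90.6, 268.6]
tcp_rot: [3.142, 0.002, -2.974]
ft_force: [8.5, 1.5, -2.5]
opening: 0.005
grip_force: 4.3
```

```bash
python3 where.py
```

```text
balance xy -50.4 0.1 tip z 260.6 yaw err deg 0.09756173162395498 5.1 [ 8.5  1.5 -2.5] 0.004751854627825364 [ 0.04  0.42  1.55  0.    1.17 -1.7 ]
```

>>> carry_out:
  motion:
    - [1,0,0,0,1]
    - [0.5,0,0,0,1]
    - [0,0,0,0,1]

```text
t: 5.4
eef_pos: [600.0, 90.6, 268.7]
tcp_rot: [3.141, 0.005, -2.974]
ft_force: [14.6, 1.6, -3.7]
opening: 0.006
grip_force: 6.6
```

>>> carry_out:
  motion:
    - [-4,0,0,0,1]
    - [-8,0,0,0,1]
    - [-4,0,-10,0,1]
    - [0,0,-18,0,1]
    - [0,0,-17,0,1]
    - [-20,-25,0,0,1]
    - [-20,-25,0,0,1]
    - [-20,-25,0,0,1]
    - [-20,-25,0,0,1]
    - [-16,-25,0,0,1]
    - [0,0,0,0,1]

```text
t: 6.5
eef_pos: [730.9, -17.0, 313.0]
tcp_rot: [-3.141, -0.001, -2.976]
ft_force: [0.2, -0.3, -0.5]
opening: 0.003
grip_force: 0.0
```

>>> carry_out:
  motion:
    - [0,0,0,8.2,1]
    - [0,0,0,8.2,1]
    - [0,0,0,8.2,1]
    - [0,0,0,8.2,1]
    - [0,0,0,8.2,1]
    - [0,0,0,8.2,1]
    - [0,0,0,8.2,1]
    - [0,0,0,8.2,1]
    - [0,0,0,8.2,1]
    - [0,0,0,8.2,1]
    - [0,0,0,8,1]
    - [0,0,0,0,1]

```text
t: 7.7
eef_pos: [729.1, -13.7, 314.3]
tcp_rot: [3.141, -0.0, 1.737]
ft_force: [-0.1, 0.5, -0.1]
opening: 0.006
grip_force: 0.0
```

```bash
python3 where.py; python3 -c "
from cell import env
import cv2
for n in('top',):
    a=env.read_camera(n)['color'][80:290,200:400,::-1];cv2.imwrite('pics/t2.png',cv2.resize(a,None,fx=2.8,fy=2.8))"
```

```text
balance xy 59.6 -124.0 tip z 306.3 yaw err deg -89.9911820216398 7.7 [-0.1  0.5 -0.1] 0.006206485450726781 [-0.11  0.59  1.13  0.    1.42 -0.28]
```

View pics/t2.png

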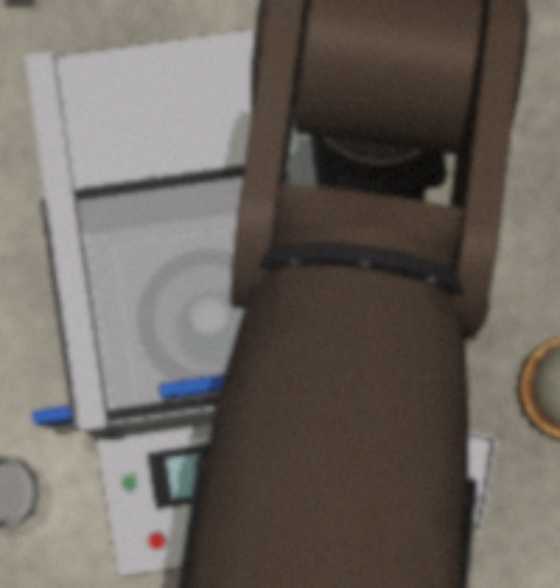

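The top pane is shut: its handle at (190,385) is level with the front rail. Lowering the fingers behind the right tab next.

>>> carry_out:
  motion:
    - [5,0,15,0,1]
    - [0,0,20,0,1]
    - [0,0,20,0,1]
    - [0,0,20,0,1]
    - [0,0,15,0,1]
    - [0,0,6,0,1]
    - [0,0,0,0,1]
    - [0,-8,0,0,1]
    - [0,-8,0,0,1]
    - [0,-8,0,0,1]
    - [0,0,0,0,1]

```text
t: 8.85
eef_pos: [704.0, -13.6, 218.6]
tcp_rot: [3.141, 0.0, 1.738]
ft_force: [0.2, -1.1, -0.0]
opening: 0.001
grip_force: 0.0
```

```bash
python3 where.py
```

```text
balance xy 34.8 -119.8 tip z 210.6 yaw err deg -89.90461459886558 8.85 [ 0.2 -1.1 -0. ] 0.00132479358723602 [-0.11  0.61  1.35  0.    1.18 -0.28]
```

>>> carry_out:
  motion:
    - [0,-4,0,0,1]
    - [0,-4,0,0,1]
    - [0,-4,0,0,1]
    - [0,-5,0,0,1]
    - [0,-5,0,0,1]
    - [0,-5,0,0,1]
    - [0,-5,0,0,1]
    - [0,-5,0,0,1]
    - [0,-5,0,0,1]
    - [0,-5,0,0,1]
    - [0,-5,0,0,1]
    - [0,-5,0,0,1]

```text
t: 10.05
eef_pos: [648.3, -23.0, 217.6]
tcp_rot: [3.142, -0.0, 1.739]
ft_force: [2.9, 0.4, -1.1]
opening: 0.001
grip_force: 0.8
```

```bash
python3 where.py
```

```text
balance xy -21.6 -119.9 tip z 209.6 yaw err deg -89.89573103314932 10.05 [ 2.9  0.4 -1.1] 0.0013451133848709825 [-0.14  0.53  1.5   0.    1.11 -0.31]
```

>>> carry_out:
  motion:
    - [0,-4,0,0,1]
    - [0,-4,0,0,1]
    - [0,-4,0,0,1]
    - [0,-4,0,0,1]
    - [0,-3,0,0,1]
    - [0,-2,0,0,1]
    - [0,-2,0,0,1]
    - [0,-2,0,0,1]

```text
t: 10.85
eef_pos: [624.0, -27.1, 217.6]
tcp_rot: [3.141, -0.0, 1.739]
ft_force: [2.2, 0.6, -1.3]
opening: 0.005
grip_force: 0.8
```

```bash
python3 where.py
```

```text
balance xy -46.3 -119.9 tip z 209.6 yaw err deg -89.89475603379336 10.85 [ 2.2  0.6 -1.3] 0.004984004755196096 [-0.15  0.49  1.57  0.    1.08 -0.32]
```

>>> carry_out:
  motion:
    - [0,-2,0,0,1]
    - [0,-2,0,0,1]
    - [0,-2,0,0,1]
    - [0,-1,0,0,1]
    - [0,0,0,0,1]

```text
t: 11.35
eef_pos: [616.9, -28.3, 217.7]
tcp_rot: [-3.141, -0.0, 1.738]
ft_force: [0.3, -0.1, 1.1]
opening: 0.009
grip_force: 0.1
```

>>> carry_out:
  motion:
    - [0,-2,0,0,1]
    - [0,-2,0,0,1]
    - [0,-1,0,0,1]

```text
t: 11.65
eef_pos: [614.9, -28.7, 217.8]
tcp_rot: [3.134, 0.0, 1.738]
ft_force: [20.8, 4.7, -9.1]
opening: 0.003
grip_force: 10.4
```

>>> carry_out:
  motion:
    - [0,-1,0,0,1]
    - [0,-1,0,0,1]
    - [0,0,0,0,1]

```text
t: 11.95
eef_pos: [614.8, -28.7, 217.9]
tcp_rot: [3.13, 0.001, 1.738]
ft_force: [29.1, 6.9, -11.4]
opening: 0.003
grip_force: 13.9
```

```bash
python3 where.py
```

```text
balance xy -55.6 -119.9 tip z 209.9 yaw err deg -89.91625522683559 11.95 [ 29.1   6.9 -11.4] 0.003467057895350099 [-0.16  0.48  1.6   0.    1.06 -0.32]
```

Firm stop reached; backing off, rising and turning back.

>>> carry_out:
  motion:
    - [0,6,0,0,1]
    - [0,8,0,0,1]
    - [0,6,0,0,1]
    - [0,0,-15,0,1]
    - [0,0,-25,0,1]
    - [0,0,-30,0,1]
    - [0,0,-25,0,1]
    - [0,0,0,-8.2,1]
    - [0,0,0,-8.2,1]
    - [0,0,0,-8.2,1]
    - [0,0,0,-8.2,1]
    - [0,0,0,-8.2,1]

```text
t: 13.15
eef_pos: [629.9, -26.1, 312.6]
tcp_rot: [-3.141, -0.0, 2.46]
ft_force: [0.7, 0.2, -0.2]
opening: 0.002
grip_force: 0.0
```

>>> carry_out:
  motion:
    - [0,0,0,-8.2,1]
    - [0,0,0,-8.2,1]
    - [0,0,0,-8.2,1]
    - [0,0,0,-8.2,1]
    - [0,0,0,-8.2,1]
    - [0,0,0,-8,1]
    - [0,0,0,0,1]

```text
t: 13.85
eef_pos: [629.9, -26.1, 312.6]
tcp_rot: [3.141, -0.0, -2.972]
ft_force: [0.8, -0.3, -0.6]
opening: 0.006
grip_force: 0.0
```

```bash
python3 where.py
```

```text
balance xy -40.3 -119.9 tip z 304.6 yaw err deg 0.21915688635672836 13.85 [ 0.8 -0.3 -0.6] 0.006219489592016491 [-0.15  0.43  1.42 -0.    1.29 -1.89]
```

>>> carry_out:
  motion:
    - [22,20,0,0,1]
    - [23,20,0,0,1]
    - [23,20,0,0,1]
    - [23,20,0,0,1]
    - [22,20,0,0,1]
    - [22,20,0,0,1]
    - [0,0,0,0,1]

```text
t: 14.55
eef_pos: [474.5, 71.0, 313.2]
tcp_rot: [3.141, 0.0, -2.977]
ft_force: [1.4, -0.3, 0.1]
opening: 0.003
grip_force: 0.0
```

```bash
python3 where.py;  python3 -c "
from cell import env
import cv2
a=env.read_camera('scene')['color'][100:300,250:510,::-1];cv2.imwrite('pics/s2.png',cv2.resize(a,None,fx=3,fy=3))"
```

```text
balance xy -177.5 1.5 tip z 305.2 yaw err deg -0.05527289343800135 14.55 [ 1.4 -0.3  0.1] 0.00315447325930262 [ 0.01  0.19  1.77  0.    1.18 -1.73]
```

View pics/s2.png

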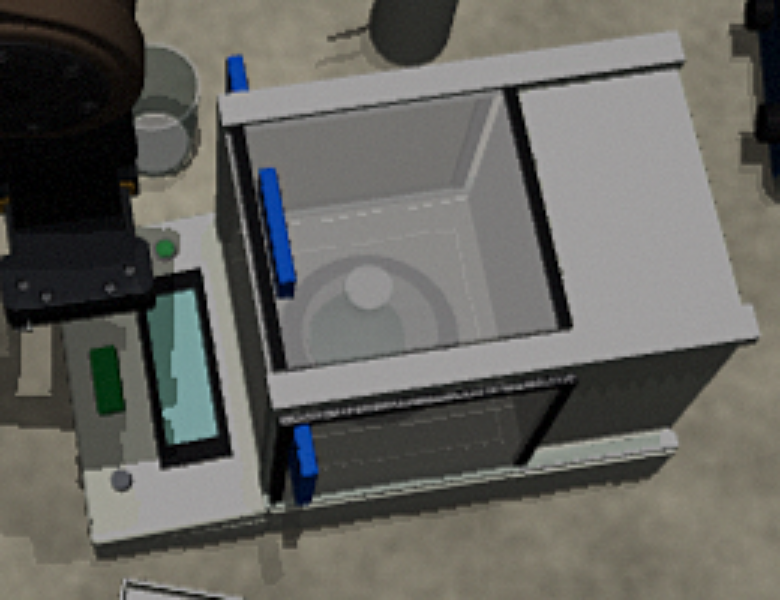

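Both panes are shut: top handle at (277,232), right tab at (303,462), both at the front frame. The flask is on the pan and the key row is clear. Lowering over the tare key.

>>> carry_out:
  motion:
    - [-2,-1.5,20,0,1]
    - [0,0,30,0,1]
    - [0,0,35,0,1]
    - [0,0,35,0,1]
    - [0,0,35,0,1]
    - [0,0,30,0,1]
    - [0,0,25,0,1]
    - [0,0,13,0,1]
    - [0,0,0,0,1]
    - [0,0,0,0,1]

```text
t: 15.6
eef_pos: [479.7, 68.2, 89.6]
tcp_rot: [3.142, -0.0, -2.976]
ft_force: [-0.1, 0.6, 0.5]
opening: 0.002
grip_force: 0.0
```

```bash
python3 where.py
```

```text
balance xy -172.8 -2.1 tip z 81.6 yaw err deg 0.0014923025463531303 15.6 [-0.1  0.6  0.5] 0.0023393032111646193 [ 0.    0.49  2.03  0.    0.62 -1.73]
```

>>> carry_out:
  motion:
    - [2.5,2,5,0,1]
    - [0,0,5,0,1]
    - [0,0,2,0,1]
    - [0,0,1,0,1]
    - [0,0,1,0,1]
    - [0,0,0,0,1]

```text
t: 16.2
eef_pos: [476.3, 70.1, 75.6]
tcp_rot: [3.142, 0.0, -2.974]
ft_force: [-1.1, 0.6, 0.1]
opening: 0.004
grip_force: 0.0
```

>>> carry_out:
  motion:
    - [0,0,1,0,1]
    - [0,0,1,0,1]
    - [0,0,1,0,1]
    - [0,0,0,0,1]

```text
t: 16.6
eef_pos: [476.6, 70.1, 72.7]
tcp_rot: [3.142, 0.001, -2.974]
ft_force: [1.1, 0.8, 2.9]
opening: 0.002
grip_force: 1.3
```

```bash
python3 where.py
```

```text
balance xy -175.6 0.4 tip z 64.7 yaw err deg 0.09945178504815999 16.6 [1.1 0.8 2.9] 0.002071258141149516 [ 0.01  0.52  2.05  0.    0.57 -1.73]
```

Contact with the key; pressing further.

>>> carry_out:
  motion:
    - [0,0,1,0,1]
    - [0,0,1,0,1]
    - [0,0,1,0,1]
    - [0,0,0,0,1]

```text
t: 17.0
eef_pos: [476.9, 70.2, 70.2]
tcp_rot: [-3.141, 0.002, -2.974]
ft_force: [-0.1, 0.2, 12.4]
opening: 0.006
grip_force: 6.2
```

>>> carry_out:
  motion:
    - [0,0,1,0,1]
    - [0,0,0.5,0,1]
    - [0,0,0,0,1]

```text
t: 17.3
eef_pos: [477.0, 70.2, 69.7]
tcp_rot: [-3.141, 0.003, -2.974]
ft_force: [-3.2, 0.4, 28.2]
opening: 0.006
grip_force: 14.0
```

Key bottomed out. Releasing and lifting away.

>>> carry_out:
  motion:
    - [0,0,-4,0,1]
    - [0,0,-6,0,1]
    - [0,0,-15,0,1]
    - [0,0,-30,0,1]
    - [0,0,-35,0,1]
    - [0,0,-35,0,1]
    - [0,0,-35,0,1]
    - [0,0,-35,0,1]
    - [0,0,-25,0,1]
    - [0,0,0,0,1]
    - [0,0,0,0,1]

```text
t: 18.4
eef_pos: [475.7, 70.1, 287.8]
tcp_rot: [3.141, -0.001, -2.974]
ft_force: [-0.5, -0.5, -1.1]
opening: 0.005
grip_force: 0.0
```

>>> carry_out:
  motion:
    - [0,35,0,0,1]
    - [0,35,0,0,1]
    - [0,35,0,0,1]
    - [0,35,0,0,1]
    - [0,35,0,0,1]
    - [0,35,0,0,1]
    - [0,30,0,0,1]
    - [0,0,0,0,1]
    - [0,0,0,0,1]

```text
t: 19.3
eef_pos: [435.5, 306.7, 286.6]
tcp_rot: [-3.141, -0.003, -2.972]
ft_force: [-0.2, -0.0, -0.3]
opening: 0.001
grip_force: 0.0
```

```bash
python3 where.py;  python3 -c "
from cell import env
import cv2
cv2.imwrite('pics/s3.png',env.read_camera('scene')['color'][:,:,::-1])"
```

```text
balance xy -177.0 240.5 tip z 278.6 yaw err deg 0.18459498194002322 19.3 [-0.2 -0.  -0.3] 0.0013070476768081546 [ 0.49  0.3   1.69 -0.    1.15 -1.25]
```

View pics/s3.png

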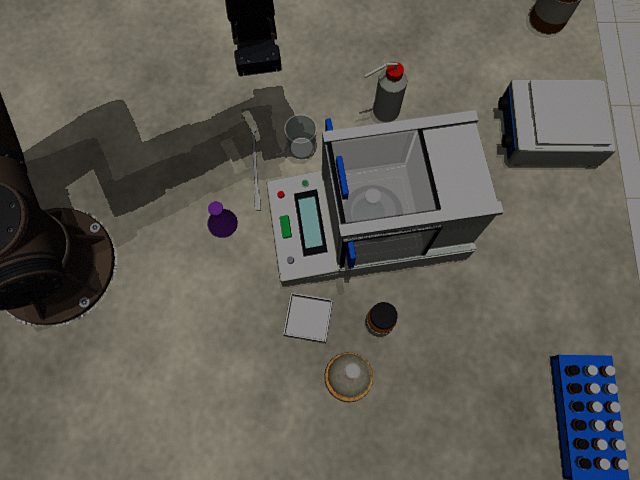

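Both handles are at the front, (342,177) and (351,252). The flask is on the pan at (372,200), the loose items haven't moved, and the arm is clear.

```bash
python3 -c "
from cell import env
print(env.job_done())"
```

```text
the job is handed in; nothing more can be done
None
```

The top and right panes are pushed fully shut against their stops, and the tare key was then pressed fully down and released. In the last picture the flask and everything around the balance stood where they were, and the job is handed in at about 19 s of the 64 s allowed.

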